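# Wedge up the rocking roller rest

### The job

The roller rest rocks because one of its four feet, the one with a bare steel ball, does not reach the bench. With the fingertips, gently push the metal wedge along the bench, thin end first, under that ball foot until it is snug, without picking the wedge up, shoving the rest along or jacking it up. Then press down firmly on the round cap above that foot to check that the rest no longer rocks, let go, and leave everything else on the bench where it is.

Things in the scene. Friction and masses are not known exactly. Their poses are not given: they have to be found in the camera images.
- rest: Roller rest, 5 kg, loose: grey cross of four arms (tops 37 mm up), 167 mm high post with two rollers at its centre. Origin on the bench under the post, z up. Arms end in round steel caps 120 mm out along its +x, -x, +y, -y: three on black rubber feet, the -y one over the short foot. A ballast block on the +y arm keeps it level, the short foot hanging free; 3 N on the -y cap rocks it down.
- short_foot (a point): Lowest point of the short foot, a bare steel ball 22 mm across, at the rest's (0, -120, 9) mm: it hangs 9 mm above the bench until wedged. Axes as the rest's.
- cap_top (a point): Centre of the flat top of the round steel cap above the short foot, 36 mm across, underside 21 mm and top 40 mm above the bench. Press straight down here with about 8 to 15 N for the check (below 5 N does not count, above 45 N is too much); with the wedge snug it does not give.
- wedge: Loose plain aluminium wedge, 110 x 50 mm, flat on the bench, thin end roughly towards the short foot, 65 to 110 mm short of snug. Origin: centre of its underside, x to the thin end. 20 mm high at x = -55 (upright face), evenly down to 2 mm at x = +55; snug with the foot over x = 12 mm. Slides at under 2.5 N; at the foot the push rises sharply: stop at 7 to 9 N (20 N shifts the rest). Friction holds it.
- paddle: Leave alone: flat black graphite paddle, plate 80 x 70 x 10 mm, with a round wooden handle 110 mm long, lying on the bench; origin near the inner end of the handle. Origin on its underside.
- cork_block: Leave alone: cork block 60 x 40 x 30 mm. Origin on its underside.
- tweezers: Leave alone: steel tweezers 160 mm long, 11 mm high, lying. Origin on its underside.
- jar: Leave alone: closed glass jar, 60 mm across, 75 mm high. Origin on its underside.
- vee_block: Leave alone: steel V-block 70 x 50 x 36 mm with a short glass tube 130 mm long lying in it. Origin on its underside.
- reamer: Leave alone: reamer with a round wooden handle and flat brass blade, 170 mm long, 26 mm high, lying. Origin on its underside.
- mug: Leave alone: white mug, 80 mm across, 90 mm high, handle to +y. Origin on its underside.
Mind the look-alikes: they are no part of the job. Several things have the shape of the wedge; the one meant has the colours described above.

How it is judged:
By the outcome, as a careful person would: the job done as asked, in the order asked, and still so for the second after the job is handed in, with the robot touching nothing.
It also fails if it takes over 61 s, if anything falls off the work surface, if the arm or the gripper's body presses on something with over 40 N, if the wrist force passes 120 N, or if a joint passes its speed limit or range.

### The arm

A 6-joint arm with a two-finger parallel gripper is mounted at the origin on the work surface. World frame = base frame: x ahead of the robot, y to its left, z up, the work surface at z = 0. Lengths are in m, angles in degrees, forces in N, time in s.
With the tool pointing down it reaches from about 0.375 to 0.9 m from the base axis. Payload 3.1 kg.
Tool frame: the origin (TCP) lies on the centre line of the jaws, within the pads' length; the fingertips stand 19 mm ahead of it and the grasp point (between the pads) is the TCP; z points along the fingers, y is the direction in which the jaws open and shut (so a half turn about z gives the same grasp; the last joint's range is limited). The gripper opens to 87 mm and grips with 3 to 60 N. Pads are 19 mm wide; open, the fingers measure 117 mm over their backs; the gripper's body (75 mm by 190 mm) begins 51 mm behind the grasp point.
Start: joints at [55.09, 30.224, 82.088, -0, 67.689, -10.227], TCP at [0.261, 0.568, 0.242] pointing down, gripper open.
Joint ranges: [-176.69, 176.69], [-43.24, 126.21], [12.49, 139.97], [-82, 262], [0, 151.66], [-163.58, 163.58]. Speed limits (degrees/s): [159.86, 159.86, 180, 180, 180, 180].

### API

Orientations are given as a 3x3 rotation matrix whose columns are the frame's x, y, z axes.
In Python, from rig import bot gives the robot as it stands.
- The arm moves only by the tool carry_out, never from a script. Its argument "targets" is a list of rows, each a list of 6 numbers: the shift along the tool's x, y, z each as a share of 200 mm, from -1 to 1, then the turn, a rotation vector about the tool's x, y, z each as a share of pi/2 rad, from -1 to 1. In form: [[dx, dy, dz, ax, ay, az], ...]. A call has 1 to 20 rows; each row is the pose to reach, as a shift and turn from the pose measured when the call began, along the tool's axes at that moment; what a row does not reach only later rows make up. A row lasts 1/8 s, in which the tool goes at most 62.5 mm and 10.7 degrees, less where a joint would pass 70% of its speed; a pose out of reach is approached as far as the arm can. A call with a number of a shift or a turn outside -1 to 1 is refused whole. A call with a gripper value outside its range is refused whole. "jaw" is the gripper's target within -1 to 1 (fully open at 1, half-way at 0, shut at -1), set as the call begins (left out, the last holds). The fingers move at their own pace and stop on an object; the grip force is fixed at half the most. Time passes only in rows, so rows that repeat a pose let the fingers close. It gives the time, the measured TCP pose, the force and the opening at its end, in the units of the state.
- bot.read_state(): the state, without advancing time (a new reading comes with each control period).
- bot.capture(name): name is "side" or "top"; returns the picture (480x640x3 uint8, blue, green, red); there is no depth.
- bot.camera_info(name): a dict with "camera_matrix" (3x3 intrinsics, pixels), "k1" (the pictures are not rectified: a ray, as slopes to the right and down, at radius r is drawn at 1 + k1 r^2 times it, then the intrinsics apply), "view" (4x4, takes a point from world to camera coordinates). Camera axes: x right, y down, z forward; pixel columns grow to the right and rows downward; lengths in m; the calibration is good to about 2 mm. A picture is of the moment at which its call begins. camera_info takes no time and is no camera call.
- bot.hand_in(): hands the job in, once; it reports no verdict.
The state is a dict: "time_s": time; "joint_positions": joint angles; "qvel": joint speeds; "tau": joint torques, N m; "position": TCP position; "tcp_rot": TCP orientation; "force": force on the tool from outside, world axes, zero at the start; "moment": the same for the moment, N m; "opening": opening from 0.0 (shut) to 1.0 (fully open).
Only numpy, scipy, OpenCV 4.12 (cv2) and the standard library are available. Lean on these libraries where they do the work, as an engineer would, in place of code of your own. Each camera call takes 0.05 s, during which the arm holds its last target.

## Working session

There is one attempt and no reset: what is moved stays moved. The work goes in short steps, Python scripts to look and compute and a tool call to move; the robot and the scene stay as the last step left them, time stands still between calls to the robot, and variables do not carry over. Pictures are saved under pics/ and viewed, and the job is handed in when it is done.

Besides the shell and the picture viewer there is one more tool, called after "Emit:" in YAML: its name, and indented under it one key for each argument. carry_out: Moves the arm, as the interface text tells. Shift numbers are shares of 200 mm and turn numbers shares of pi/2 rad, none past 1 either way. Its arguments: {"type":"object","properties":{"targets":{"type":"array"},"jaw":{"type":"number"}},"required":["targets"]}

```bash
ls; mkdir -p pics; python3 - <<'E'
from rig import bot
import cv2,numpy as np
np.set_printoptions(precision=4,suppress=True)
print(bot.read_state())
for n in("side","top"):
    cv2.imwrite(f"pics/{n}0.png",bot.capture(n)); print(n,bot.camera_info(n))
E
```

```text
pics
{'time_s': 0.0, 'joint_positions': array([ 55.0896,  30.2781,  82.1574,   0.0001,  67.6891, -10.228 ]), 'qvel': array([ 0.003 ,  0.1729, -0.0196,  0.0541,  0.0443, -0.0652]), 'tau': array([  0.0001, -44.0038, -17.6592,   0.0631,   0.0584,  -0.0002]), 'position': array([0.2606, 0.5673, 0.2406]), 'tcp_rot': array([[-0.9086,  0.4176, -0.0012],
       [ 0.4176,  0.9086, -0.0018],
       [ 0.0004, -0.0021, -1.    ]]), 'force': array([ 0.426 , -1.4048,  0.2371]), 'moment': array([-0.0394, -0.0092,  0.0113]), 'opening': 1.0009947613032786}
side {'camera_matrix': array([[547.053 ,   0.    , 320.051 ],
       [  0.    , 547.053 , 238.9165],
       [  0.    ,   0.    ,   1.    ]]), 'k1': -0.1496223456254401, 'view': array([[ 0.8702, -0.4926, -0.0009, -0.4999],
       [-0.2355, -0.4145, -0.8791,  0.1836],
       [ 0.4327,  0.7652, -0.4767,  0.7843],
       [ 0.    ,  0.    ,  0.    ,  1.    ]])}
top {'camera_matrix': array([[580.0231,   0.    , 318.816 ],
       [  0.    , 580.0231, 244.9138],
       [  0.    ,   0.    ,   1.    ]]), 'k1': 0.03976530724509701, 'view': array([[-0.0215, -0.9996, -0.0196, -0.0257],
       [-0.9989,  0.0223, -0.0402,  0.5607],
       [ 0.0406,  0.0187, -0.999 ,  1.129 ],
       [ 0.    ,  0.    ,  0.    ,  1.    ]])}
```

View pics/side0.png

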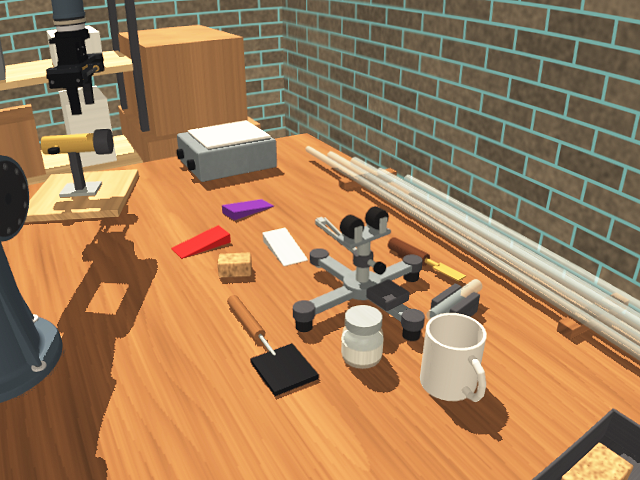

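View pics/top0.png

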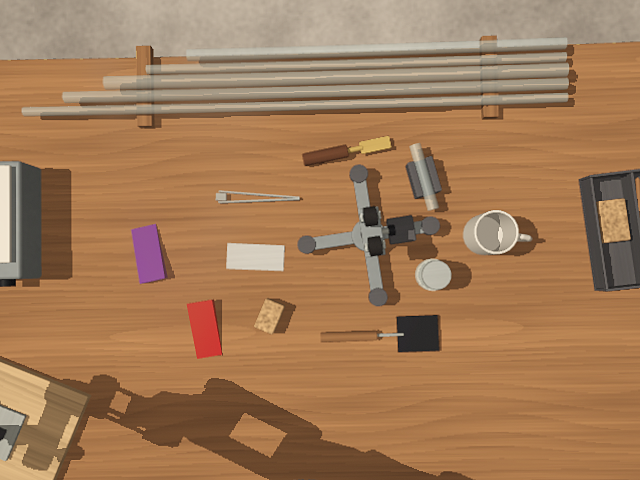

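The side view shows the rest, with the short foot's cap at (318,257) and the pale wedge at (284,247). Red and purple look-alikes lie at (200,242) and (247,209). In the top view the short-foot cap is at (307,244), the ballast is on the opposite arm at (402,230), and the wedge is at (255,257). I'll zoom in to get accurate corners.

```bash
python3 - <<'E'
import cv2
a=cv2.imread("pics/top0.png")[220:290,210:330]; cv2.imwrite("pics/topz.png",cv2.resize(a,None,fx=6.5,fy=6.5,interpolation=cv2.INTER_CUBIC))
a=cv2.imread("pics/side0.png")[215:305,250:360]; cv2.imwrite("pics/sidez.png",cv2.resize(a,None,fx=6.5,fy=6.5,interpolation=cv2.INTER_CUBIC))
E
```

```text
(no output)
```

View pics/topz.png

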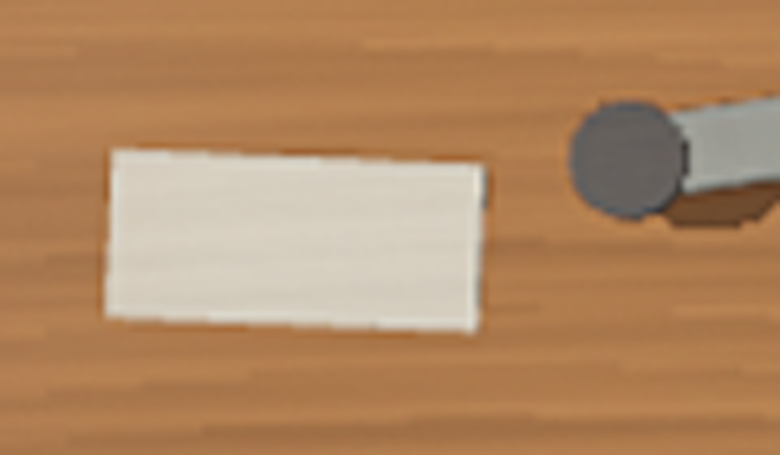

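View pics/sidez.png

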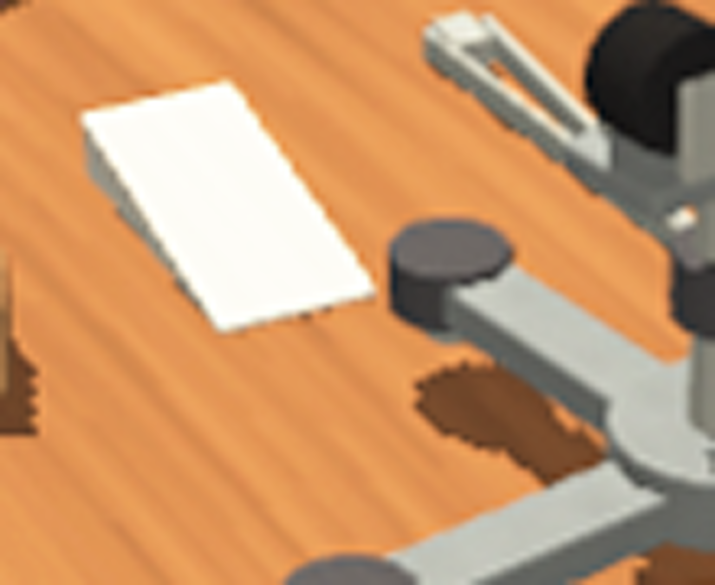

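```bash
cat > h.py <<'E'
from rig import bot
import numpy as np,cv2
np.set_printoptions(precision=4,suppress=True)
C={n:bot.camera_info(n) for n in("side","top")}
def slopes(n,p):
    K=C[n]["camera_matrix"];k=C[n]["k1"]
    d=np.array([(p[0]-K[0,2])/K[0,0],(p[1]-K[1,2])/K[1,1]]);s=d.copy()
    for _ in range(30): s=d/(1+k*(s@s))
    return s
def ray(n,p):
    V=C[n]["view"];R=V[:3,:3];s=slopes(n,p)
    d=R.T@np.r_[s,1];return -R.T@V[:3,3],d/np.linalg.norm(d)
def tri(pt,ps):
    A=0;b=0;L=[ray("top",pt),ray("side",ps)]
    for o,d in L:
        M=np.eye(3)-np.outer(d,d);A=A+M;b=b+M@o
    X=np.linalg.solve(A,b);return X,[np.linalg.norm((np.eye(3)-np.outer(d,d))@(X-o)) for o,d in L]
def onz(n,p,z):
    o,d=ray(n,p);return o+d*(z-o[2])/d[2]
def proj(n,X):
    V=C[n]["view"];c=V[:3,:3]@X+V[:3,3];s=c[:2]/c[2];K=C[n]["camera_matrix"]
    s=s*(1+C[n]["k1"]*(s@s));return s*K[0,0]+K[:2,2]
E
python3 - <<'E'
from h import *
T=lambda x,y:(210+(x+.5)/6.5-.5,220+(y+.5)/6.5-.5)
S=lambda x,y:(250+(x+.5)/6.5-.5,215+(y+.5)/6.5-.5)
for n,a,b,z in[("thick+x",(111,150),(230,82),.02),("thick-x",(105,318),(82,117),.02),("thin+x",(485,163),(375,292),.002),("thin-x",(476,332),(222,330),.002),("cap",(628,160),(451,249),.04)]:
    print(n,*tri(T(*a),S(*b)),onz("top",T(*a),z),onz("side",S(*b),z))
for n,a,b in[("c1",(358.5,173.5),(413.5,262)),("c2",(377.5,297),(304,309)),("c3",(430,226),(411,315.5))]:
    print(n,*tri(a,b),onz("top",a,.04),onz("side",b,.04))
E
```

```text
thick+x [0.5695 0.1417 0.0171] [np.float64(0.0014719272816330802), np.float64(0.001471927281633044)] [0.568  0.1418 0.02  ] [0.5683 0.1358 0.02  ]
thick-x [0.519  0.1444 0.0164] [np.float64(0.0015432876532436128), np.float64(0.0015432876532435781)] [0.5176 0.1444 0.02  ] [0.5177 0.1372 0.02  ]
thin+x [ 0.563   0.0308 -0.0016] [np.float64(0.0005150047392019246), np.float64(0.0005150047392020237)] [0.5624 0.0308 0.002 ] [0.5606 0.0252 0.002 ]
thin-x [ 0.5126  0.034  -0.0013] [np.float64(0.0018594839136315438), np.float64(0.001859483913631605)] [0.5109 0.0345 0.002 ] [0.5119 0.0281 0.002 ]
cap [ 0.5621 -0.0149  0.0362] [np.float64(0.0013914995140876737), np.float64(0.0013914995140877821)] [ 0.5607 -0.0144  0.04  ] [ 0.5601 -0.0213  0.04  ]
c1 [ 0.6976 -0.1194  0.0308] [np.float64(0.0021232259081497592), np.float64(0.0021232259081499995)] [ 0.6943 -0.1177  0.04  ] [ 0.6894 -0.1321  0.04  ]
c2 [ 0.4585 -0.1497  0.0319] [np.float64(0.0020396510652429096), np.float64(0.002039651065242849)] [ 0.4571 -0.1481  0.04  ] [ 0.4551 -0.1606  0.04  ]
c3 [ 0.5907 -0.2523  0.0364] [np.float64(0.00039849468470734545), np.float64(0.00039849468470743983)] [ 0.5902 -0.2514  0.04  ] [ 0.5879 -0.2562  0.04  ]
```

```bash
cat >> h.py <<'E'
from scipy.spatial.transform import Rotation as Ro
def Rd(yaw):  # tool y at angle yaw, z down
    a=np.radians(yaw);y=np.array([np.cos(a),np.sin(a),0]);z=np.array([0,0,-1.]);return np.c_[np.cross(y,z),y,z]
def row(p,yaw,st=None):
    st=st or bot.read_state();R=st["tcp_rot"]
    s=R.T@(np.array(p)-st["position"])/.2
    w=Ro.from_matrix(R.T@Rd(yaw)).as_rotvec()/(np.pi/2)
    print(np.round(np.r_[s,w],4))
E
python3 - <<'E'
from h import *
for f in(.33,.66,1): row(np.array([.261,.567,.24])*(1-f)+f*np.array([.492,.069,.13]),7.1)
for c in[(254,316),(263,299),(286,305),(275,333)]: print(onz("top",c,.03))
E
```

```text
[-0.6921 -0.5881  0.1858 -0.0012  0.0004  0.6469]
[-1.3816 -1.1752  0.3682 -0.0012  0.0004  0.6469]
[-2.092  -1.7801  0.5562 -0.0012  0.0004  0.6469]
[0.425  0.0894 0.03  ]
[0.4573 0.0715 0.03  ]
[0.4448 0.0273 0.03  ]
[0.3917 0.0495 0.03  ]
```

Emit:
carry_out:
  targets:
    - [-0.25,-0.21,0.03,0,0,0.1]
    - [-0.5,-0.42,0.06,0,0,0.22]
    - [-0.75,-0.63,0.1,0,0,0.34]
    - [-1,-0.84,0.15,0,0,0.46]
    - [-1,-0.85,0.2,-0.001,0,0.56]
    - [-1,-0.85,0.25,-0.001,0,0.647]
    - [-1,-0.85,0.25,-0.001,0,0.647]
  jaw: -1

```text
time_s: 0.98
position: [0.3708, 0.3286, 0.1901]
tcp_rot: [[-0.124, 0.992, -0.002], [0.992, 0.124, -0.002], [-0.002, -0.002, -1.0]]
force: [0.6, 0.6, 0.7]
opening: 0.286
```

```bash
python3 - <<'E'
from h import *
s=bot.read_state();print(s["time_s"],s["position"],s["force"],s["opening"],s["joint_positions"])
row([.49,.069,.12],7.1)
E
```

```text
0.975 [0.3708 0.3286 0.1901] [0.6467 0.5961 0.6622] 0.28624591160634316 [ 28.6219  24.7403 103.3953  -0.0467  52.0209  21.5228]
[-1.3614  0.431   0.3519 -0.0015  0.001   0.0003]
```

Emit:
carry_out:
  targets:
    - [-0.3,0.1,0.05,0,0,0]
    - [-0.6,0.2,0.12,0,0,0]
    - [-0.85,0.3,0.2,0,0,0]
    - [-1,0.4,0.25,0,0,0]
    - [-1,0.42,0.28,0,0,0]
    - [-1,0.43,0.28,0,0,0]

```text
time_s: 1.72
position: [0.4802, 0.1413, 0.134]
tcp_rot: [[-0.126, 0.992, -0.004], [0.992, 0.126, -0.002], [-0.001, -0.004, -1.0]]
force: [-0.2, 0.6, 0.2]
opening: 0.007
```

```bash
python3 - <<'E'
from h import *
s=bot.read_state();print(s["time_s"],s["position"],s["force"],s["opening"])
row([.49,.069,.06],7.1)
row([.49,.069,.024],7.1)
E
```

```text
1.725 [0.4802 0.1413 0.134 ] [-0.1881  0.586   0.1638] 0.007380021988008464
[-0.3646  0.0044  0.3705 -0.0025  0.0008  0.0013]
[-0.3643  0.0051  0.5505 -0.0025  0.0008  0.0013]
```

Emit:
carry_out:
  targets:
    - [-0.2,0,0.1,0,0,0]
    - [-0.364,0.004,0.25,-0.0025,0.0008,0]
    - [-0.364,0.004,0.4,-0.0025,0.0008,0]
    - [-0.364,0.004,0.5,-0.0025,0.0008,0]
    - [-0.364,0.005,0.555,-0.0025,0.0008,0]
    - [-0.364,0.005,0.555,-0.0025,0.0008,0]

```text
time_s: 2.48
position: [0.4895, 0.0701, 0.023]
tcp_rot: [[-0.128, 0.992, -0.001], [0.992, 0.128, 0.0], [0.0, -0.001, -1.0]]
force: [0.0, -0.2, -0.4]
opening: 0.008
```

```bash
python3 - <<'E'
from h import *
s=bot.read_state();print(s["time_s"],s["position"],s["force"],s["opening"])
row([.512,.069,.0225],7.1)
for n in("side","top"):
    cv2.imwrite(f"pics/{n}1.png",bot.capture(n))
a=cv2.imread("pics/side1.png")[185:305,210:360]; cv2.imwrite("pics/sidez1.png",cv2.resize(a,None,fx=5,fy=5,interpolation=cv2.INTER_CUBIC))
a=cv2.imread("pics/top1.png")[210:330,190:340]; cv2.imwrite("pics/topz1.png",cv2.resize(a,None,fx=5,fy=5,interpolation=cv2.INTER_CUBIC))
E
```

```text
2.475 [0.4895 0.0701 0.023 ] [ 0.0063 -0.1852 -0.367 ] 0.0076238481624075274
[-0.0199  0.1109  0.0022 -0.0006 -0.0002  0.0026]
```

View pics/sidez1.png

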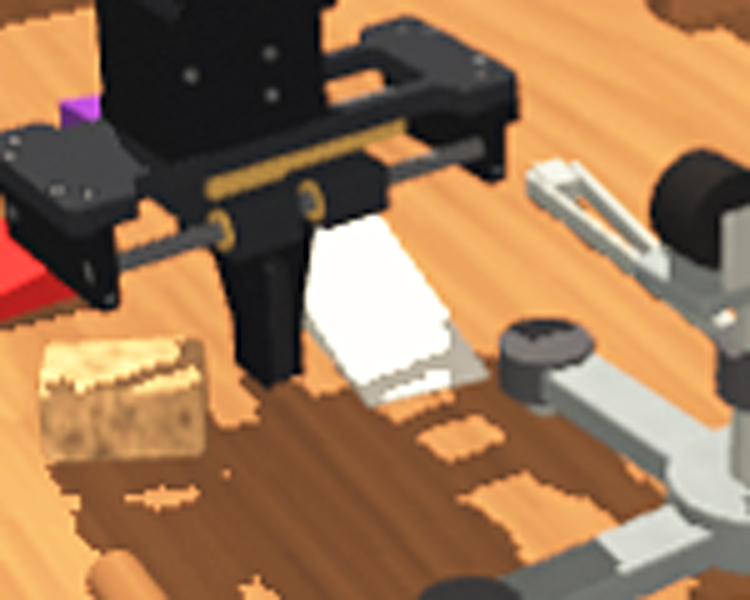

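View pics/topz1.png

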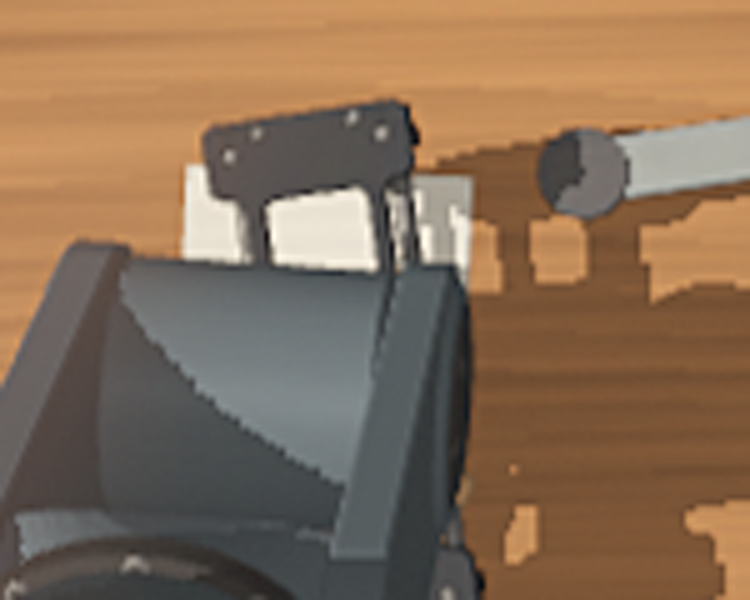

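Emit:
carry_out:
  targets:
    - [0,0.015,0.003,0,0,0]
    - [0,0.03,0.003,0,0,0]
    - [-0.005,0.04,0.003,0,0,0]
    - [-0.01,0.05,0.003,0,0,0]
    - [-0.01,0.06,0.003,0,0,0]
    - [-0.015,0.07,0.003,0,0,0]
    - [-0.015,0.08,0.003,0,0,0]
    - [-0.02,0.09,0.003,0,0,0]
    - [-0.02,0.1,0.003,0,0,0]
    - [-0.02,0.105,0.003,0,0,0]
    - [-0.02,0.105,0.003,0,0,0]

```text
time_s: 3.95
position: [0.5118, 0.0684, 0.0232]
tcp_rot: [[-0.127, 0.992, 0.001], [0.992, 0.127, -0.0], [-0.0, 0.001, -1.0]]
force: [-0.2, -1.2, -0.7]
opening: 0.005
```

```bash
python3 - <<'E'
from h import *
s=bot.read_state();print(s["time_s"],s["position"],s["force"],s["opening"])
cv2.imwrite("pics/side2.png",bot.capture("side"))
a=cv2.imread("pics/side2.png")[185:305,210:360]; cv2.imwrite("pics/sidez2.png",cv2.resize(a,None,fx=5,fy=5,interpolation=cv2.INTER_CUBIC))
row([.485,.073,.06],7.1)
row([.485,.190,.10],7.1)
E
```

```text
3.95 [0.5118 0.0684 0.0232] [-0.2286 -1.1871 -0.738 ] 0.0046255271629899635
[ 0.0396 -0.1295 -0.1843  0.0009  0.0001  0.0022]
[ 0.6198 -0.0549 -0.3843  0.0009  0.0001  0.0022]
```

View pics/sidez2.png

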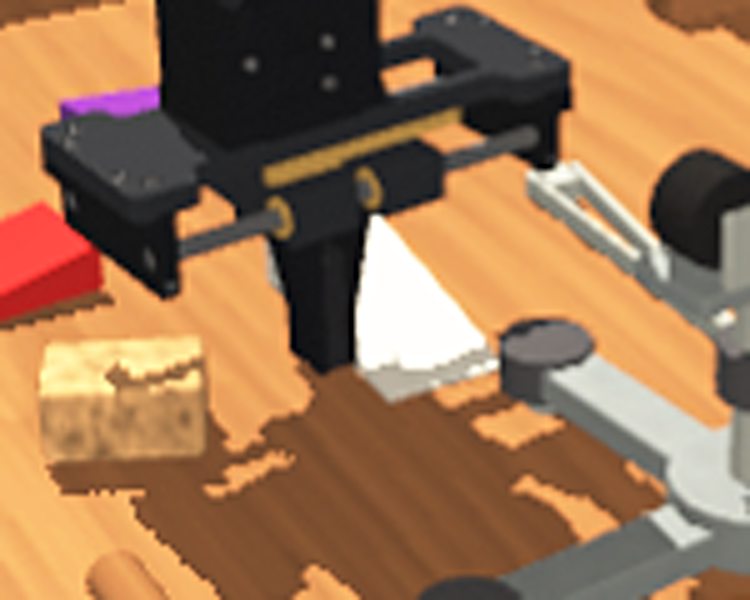

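Emit:
carry_out:
  targets:
    - [0,-0.06,0,0,0,0]
    - [0,-0.06,-0.1,0,0,0]
    - [0,-0.04,-0.3,0,0,0]
    - [0.2,0.05,-0.4,0,0,0]
    - [0.5,0.25,-0.4,0,0,0]
    - [0.65,0.26,-0.38,0,0,0]
    - [0.65,0.26,-0.38,0,0,0]
  jaw: -0.66

```text
time_s: 4.88
position: [0.5455, 0.2063, 0.0989]
tcp_rot: [[-0.131, 0.991, 0.001], [0.991, 0.131, 0.0], [0.0, 0.001, -1.0]]
force: [0.1, -0.9, 0.0]
opening: 0.174
```

```bash
python3 - <<'E'
from h import *
s=bot.read_state();print(s["time_s"],s["position"],s["force"],s["opening"])
for n in("side","top"): cv2.imwrite(f"pics/{n}3.png",bot.capture(n))
a=cv2.imread("pics/side3.png")[205:305,250:370]; cv2.imwrite("pics/sidez3.png",cv2.resize(a,None,fx=6,fy=6,interpolation=cv2.INTER_CUBIC))
a=cv2.imread("pics/top3.png")[210:300,210:330]; cv2.imwrite("pics/topz3.png",cv2.resize(a,None,fx=6,fy=6,interpolation=cv2.INTER_CUBIC))
E
```

```text
4.875 [0.5455 0.2063 0.0989] [ 0.0802 -0.8987  0.0228] 0.17409180791975018
```

View pics/sidez3.png

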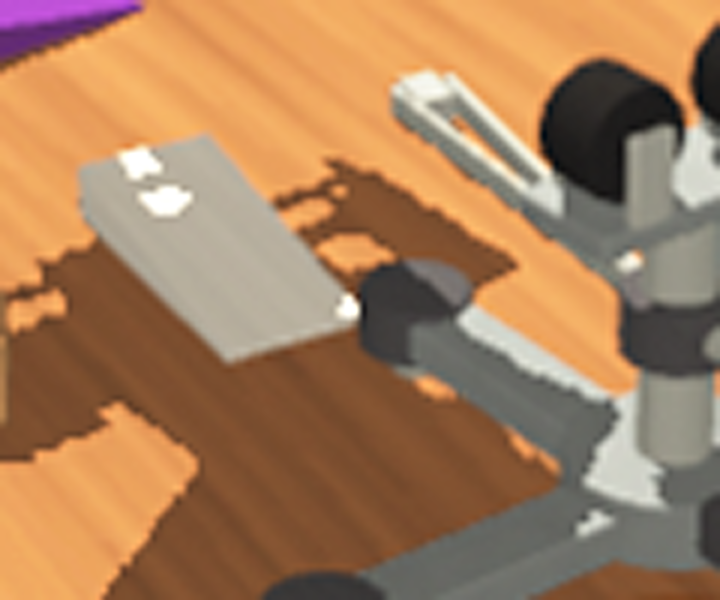

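View pics/topz3.png

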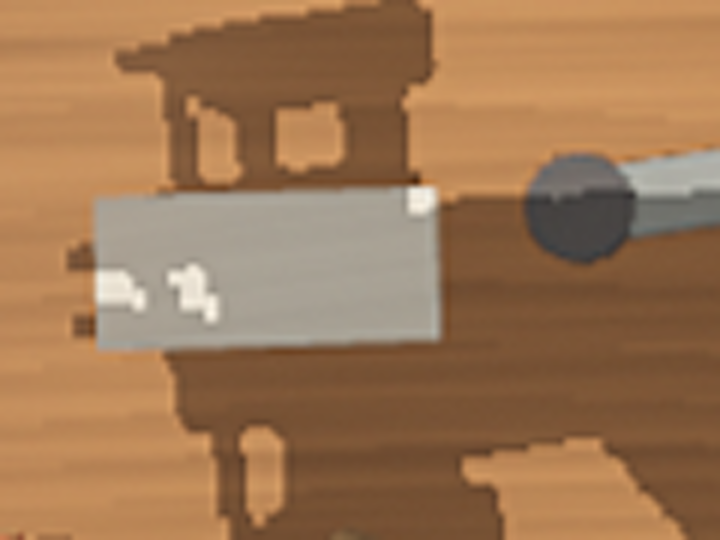

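```bash
cat >> h.py <<'E'
def wed(tk,tn,cap,f):
    k=[onz("top",f(*p),.02) for p in tk];n=[onz("top",f(*p),.002) for p in tn]
    K=np.mean(k,0)[:2];N=np.mean(n,0)[:2];c=(K+N)/2;h=(N-K)/np.linalg.norm(N-K)
    F=onz("top",f(*cap),.04)[:2];p=np.array([-h[1],h[0]])
    print("thick",K,"thin",N,"c",c,"ang from -y to +x",np.degrees(np.arctan2(h[0],-h[1])),"len",np.linalg.norm(N-K),"cap",F,"along",(F-c)@h,"lat",(F-c)@p)
E
python3 - <<'E'
from h import *
f=lambda x,y:(210+(x+.5)/6-.5,210+(y+.5)/6-.5)
wed([(95,200),(98,350)],[(437,187),(440,340)],(580,208),f)
E
```

```text
thick [0.5432 0.1441] thin [0.5449 0.0342] c [0.544  0.0891] ang from -y to +x 0.9208430687773742 len 0.10998540950100276 cap [ 0.5606 -0.0145] along 0.10390373586969118 lat 0.014887222925848088
```

```bash
python3 - <<'E'
from h import *
for p in([.497,.069,.09],[.497,.069,.0225],[.5195,.069,.0225],[.50,.069,.0225],[.545,.2,.09]):row(p,7.1)
E
```

```text
[-0.6374 -0.3259  0.0445 -0.0003  0.0004  0.003 ]
[-0.6372 -0.3257  0.382  -0.0003  0.0004  0.003 ]
[-0.6516 -0.2142  0.382  -0.0003  0.0004  0.003 ]
[-0.6391 -0.3109  0.382  -0.0003  0.0004  0.003 ]
[-0.0186 -0.0039  0.044  -0.0003  0.0004  0.003 ]
```

Emit:
carry_out:
  targets:
    - [-0.1,-0.2,0,0,0,0]
    - [-0.35,-0.32,0,0,0,0]
    - [-0.6,-0.326,0.03,0,0,0.003]
    - [-0.637,-0.326,0.1,0,0,0.003]
    - [-0.637,-0.326,0.25,0,0,0.003]
    - [-0.637,-0.326,0.35,0,0,0.003]
    - [-0.637,-0.326,0.382,0,0,0.003]
    - [-0.637,-0.326,0.382,0,0,0.003]
    - [-0.64,-0.3,0.382,0,0,0.003]
    - [-0.64,-0.28,0.382,0,0,0.003]
    - [-0.645,-0.265,0.382,0,0,0.003]
    - [-0.645,-0.255,0.382,0,0,0.003]
    - [-0.65,-0.245,0.382,0,0,0.003]
    - [-0.65,-0.235,0.382,0,0,0.003]
    - [-0.65,-0.225,0.382,0,0,0.003]
    - [-0.65,-0.215,0.382,0,0,0.003]
    - [-0.65,-0.215,0.382,0,0,0.003]
  jaw: -1

```text
time_s: 7.1
position: [0.5197, 0.0693, 0.0225]
tcp_rot: [[-0.124, 0.992, 0.0], [0.992, 0.124, -0.001], [-0.001, 0.0, -1.0]]
force: [0.5, 0.5, 0.4]
opening: 0.006
```

Emit:
carry_out:
  targets:
    - [0,-0.06,0,0,0,0]
    - [0,-0.06,-0.1,0,0,0]
    - [0,-0.04,-0.3,0,0,0]
    - [0.2,0.05,-0.38,0,0,0]
    - [0.5,0.2,-0.38,0,0,0]
    - [0.65,0.21,-0.36,0,0,0]
    - [0.65,0.21,-0.36,0,0,0]
  jaw: -0.4

```text
time_s: 7.98
position: [0.5439, 0.2056, 0.094]
tcp_rot: [[-0.128, 0.992, -0.001], [0.992, 0.128, -0.001], [-0.001, -0.001, -1.0]]
force: [0.4, 0.2, 0.4]
opening: 0.299
```

```bash
python3 - <<'E'
from h import *
s=bot.read_state();print(s["time_s"],s["position"],s["force"],s["opening"])
for n in("top",): cv2.imwrite(f"pics/{n}4.png",bot.capture(n))
a=cv2.imread("pics/top4.png")[210:300,210:330]; cv2.imwrite("pics/topz4.png",cv2.resize(a,None,fx=6,fy=6,interpolation=cv2.INTER_CUBIC))
E
```

```text
7.975 [0.5439 0.2056 0.094 ] [0.3516 0.1641 0.423 ] 0.2993282597611237
```

View pics/topz4.png

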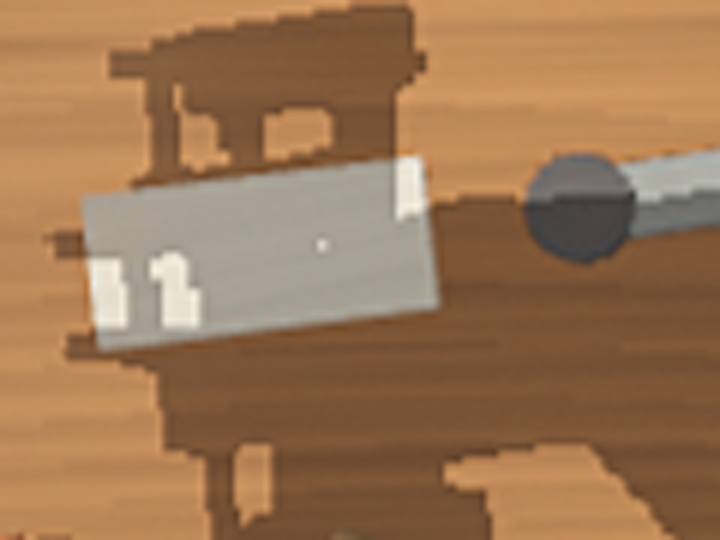

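```bash
python3 - <<'E'
from h import *
f=lambda x,y:(210+(x+.5)/6-.5,210+(y+.5)/6-.5)
wed([(83,200),(98,350)],[(423,156),(440,308)],(580,208),f)
E
```

```text
thick [0.5432 0.1461] thin [0.5554 0.0363] c [0.5493 0.0912] ang from -y to +x 6.3317077652276135 len 0.11048157726689437 cap [ 0.5606 -0.0145] along 0.10629109846980786 lat -0.00042175134946531394
```

```bash
python3 - <<'E'
from h import *
for p in([.541,.166,.06],[.541,.166,.023]):row(p,6.3)
E
```

```text
[-0.1873 -0.0381  0.1701 -0.0009  0.0007  0.0106]
[-0.1871 -0.0378  0.3551 -0.0009  0.0007  0.0106]
```

Emit:
carry_out:
  targets:
    - [-0.1,-0.02,0.1,0,0,0.01]
    - [-0.187,-0.038,0.22,0,0,0.0106]
    - [-0.187,-0.038,0.31,0,0,0.0106]
    - [-0.187,-0.038,0.355,-0.001,0.0007,0.0106]
    - [-0.187,-0.038,0.355,-0.001,0.0007,0.0106]
    - [-0.187,-0.038,0.355,-0.001,0.0007,0.0106]

```text
time_s: 8.78
position: [0.5415, 0.1665, 0.0235]
tcp_rot: [[-0.11, 0.994, 0.001], [0.994, 0.11, 0.0], [-0.0, 0.001, -1.0]]
force: [-0.4, -0.0, 0.0]
opening: 0.295
```

```bash
python3 - <<'E'
from h import *
s=bot.read_state();print(s["time_s"],s["position"],s["force"],s["opening"])
h=np.array([.110,-.994])
for d in(.02,.05,.08,.1): row(np.r_[np.array([.541,.166])+h*d,.023],6.3)
E
```

```text
8.775 [0.5415 0.1665 0.0235] [-0.3984 -0.0029  0.0246] 0.2954601923183919
[-0.1021 -0.0026  0.0027  0.0009  0.      0.0003]
[-0.2521 -0.0026  0.0027  0.0009  0.      0.0003]
[-0.4021 -0.0027  0.0027  0.0009  0.      0.0003]
[-0.5022 -0.0027  0.0027  0.0009  0.      0.0003]
```

Emit:
carry_out:
  targets:
    - [-0.02,-0.002,0.002,0,0,0]
    - [-0.04,-0.002,0.002,0,0,0]
    - [-0.06,-0.002,0.002,0,0,0]
    - [-0.08,-0.002,0.002,0,0,0]
    - [-0.1,-0.002,0.002,0,0,0]
    - [-0.12,-0.002,0.002,0,0,0]
    - [-0.14,-0.002,0.002,0,0,0]
    - [-0.16,-0.002,0.002,0,0,0]
    - [-0.18,-0.002,0.002,0,0,0]
    - [-0.2,-0.002,0.002,0,0,0]
    - [-0.22,-0.002,0.002,0,0,0]
    - [-0.24,-0.002,0.002,0,0,0]
    - [-0.26,-0.002,0.002,0,0,0]
    - [-0.28,-0.002,0.002,0,0,0]
    - [-0.3,-0.002,0.002,0,0,0]
    - [-0.3,-0.002,0.002,0,0,0]

```text
time_s: 10.78
position: [0.5477, 0.1062, 0.023]
tcp_rot: [[-0.11, 0.994, 0.001], [0.994, 0.11, -0.0], [-0.0, 0.001, -1.0]]
force: [0.2, -0.0, 0.1]
opening: 0.299
```

```bash
python3 - <<'E'
from h import *
s=bot.read_state();print(s["time_s"],s["position"],s["force"],s["opening"])
for n in("side","top"): cv2.imwrite(f"pics/{n}5.png",bot.capture(n))
a=cv2.imread("pics/side5.png")[205:305,250:370]; cv2.imwrite("pics/sidez5.png",cv2.resize(a,None,fx=6,fy=6,interpolation=cv2.INTER_CUBIC))
a=cv2.imread("pics/top5.png")[210:300,210:330]; cv2.imwrite("pics/topz5.png",cv2.resize(a,None,fx=6,fy=6,interpolation=cv2.INTER_CUBIC))
E
```

```text
10.775 [0.5477 0.1062 0.023 ] [ 0.1732 -0.0398  0.066 ] 0.29896702175011114
```

View pics/sidez5.png

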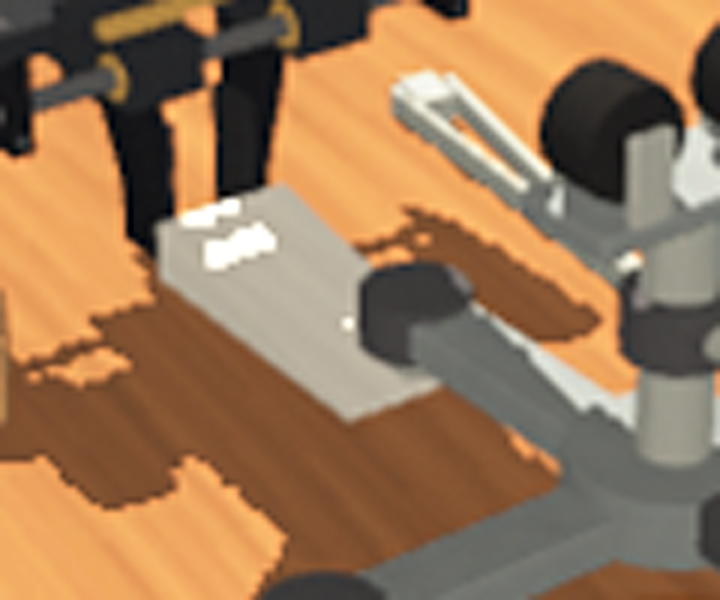

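View pics/topz5.png

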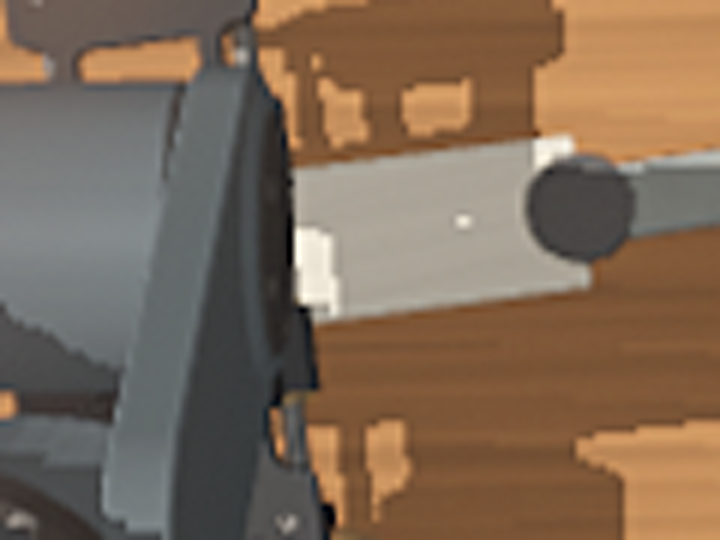

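```bash
python3 - <<'E'
from h import *
f=lambda x,y:(210+(x+.5)/6-.5,210+(y+.5)/6-.5)
a=onz("top",f(573,137),.002);b=onz("top",f(590,285),.002);F=onz("top",f(580,208),.04)
d=b-a;h=np.array([d[1],-d[0]])[:2];h/=np.linalg.norm(h);h*=np.sign(-h[1])
m=((a+b)/2)[:2];print(a,b,F,h,"remaining mm",43+1000*((F[:2]-m)@h),"lat",(F[:2]-m)@np.array([-h[1],h[0]]))
E
```

```text
[ 0.5857 -0.0111  0.002 ] [ 0.5367 -0.0157  0.002 ] [ 0.5606 -0.0145  0.04  ] [ 0.0935 -0.9956] remaining mm 43.99799361928986 lat -0.0007220755510479333
```

Emit:
carry_out:
  targets:
    - [-0.02,0,0,0,0,0]
    - [-0.04,0,0,0,0,0]
    - [-0.06,0,0,0,0,0]
    - [-0.08,0,0,0,0,0]
    - [-0.1,0,0,0,0,0]
    - [-0.12,0,0,0,0,0]
    - [-0.14,0,0,0,0,0]
    - [-0.155,0,0,0,0,0]
    - [-0.165,0,0,0,0,0]
    - [-0.175,0,0,0,0,0]
    - [-0.18,0,0,0,0,0]
    - [-0.18,0,0,0,0,0]

```text
time_s: 12.38
position: [0.5517, 0.0706, 0.023]
tcp_rot: [[-0.11, 0.994, 0.001], [0.994, 0.11, -0.0], [-0.001, 0.001, -1.0]]
force: [-0.5, -0.3, 0.3]
opening: 0.3
```

Emit:
carry_out:
  targets:
    - [-0.005,0,0,0,0,0]
    - [-0.01,0,0,0,0,0]
    - [-0.01,0,0,0,0,0]

```text
time_s: 12.75
position: [0.5519, 0.0685, 0.023]
tcp_rot: [[-0.11, 0.994, 0.001], [0.994, 0.11, -0.0], [-0.001, 0.001, -1.0]]
force: [0.3, 0.9, 0.6]
opening: 0.301
```

```bash
python3 - <<'E'
from h import *
s=bot.read_state();print(s["time_s"],s["position"],s["force"],s["opening"])
E
```

```text
12.75 [0.5519 0.0685 0.023 ] [0.3179 0.8644 0.5631] 0.3005207283561694
```

Emit:
carry_out:
  targets:
    - [-0.005,0,0,0,0,0]
    - [-0.01,0,0,0,0,0]

```text
time_s: 13.0
position: [0.5522, 0.0665, 0.023]
tcp_rot: [[-0.11, 0.994, 0.001], [0.994, 0.11, -0.0], [-0.001, 0.001, -1.0]]
force: [-0.1, 0.8, 0.0]
opening: 0.299
```

Emit:
carry_out:
  targets:
    - [-0.005,0,0,0,0,0]
    - [-0.01,0,0,0,0,0]

```text
time_s: 13.25
position: [0.5524, 0.0645, 0.023]
tcp_rot: [[-0.11, 0.994, 0.001], [0.994, 0.11, -0.0], [-0.001, 0.001, -1.0]]
force: [-1.0, 0.0, -0.4]
opening: 0.3
```

Emit:
carry_out:
  targets:
    - [-0.005,0,0,0,0,0]

```text
time_s: 13.38
position: [0.5525, 0.0634, 0.023]
tcp_rot: [[-0.11, 0.994, 0.001], [0.994, 0.11, -0.0], [-0.0, 0.001, -1.0]]
force: [0.1, 1.5, 0.6]
opening: 0.301
```

Emit:
carry_out:
  targets:
    - [-0.005,0,0,0,0,0]

```text
time_s: 13.5
position: [0.5526, 0.0625, 0.023]
tcp_rot: [[-0.11, 0.994, 0.001], [0.994, 0.11, -0.0], [-0.0, 0.001, -1.0]]
force: [-0.5, 3.3, -0.2]
opening: 0.302
```

Emit:
carry_out:
  targets:
    - [-0.004,0,0,0,0,0]

```text
time_s: 13.62
position: [0.5526, 0.0621, 0.0231]
tcp_rot: [[-0.11, 0.994, 0.001], [0.994, 0.11, 0.001], [0.001, 0.001, -1.0]]
force: [-0.6, 4.3, 0.4]
opening: 0.301
```

Emit:
carry_out:
  targets:
    - [-0.004,0,0,0,0,0]

```text
time_s: 13.75
position: [0.5525, 0.0619, 0.023]
tcp_rot: [[-0.109, 0.994, 0.001], [0.994, 0.109, 0.001], [0.001, 0.001, -1.0]]
force: [0.7, 5.7, 0.5]
opening: 0.3
```

Emit:
carry_out:
  targets:
    - [-0.005,0,0,0,0,0]

```text
time_s: 13.88
position: [0.5525, 0.0616, 0.0231]
tcp_rot: [[-0.109, 0.994, 0.001], [0.994, 0.109, 0.002], [0.002, 0.001, -1.0]]
force: [-0.2, 7.7, 0.4]
opening: 0.299
```

Emit:
carry_out:
  targets:
    - [-0.004,0,0,0,0,0]

```text
time_s: 14.0
position: [0.5525, 0.0616, 0.0231]
tcp_rot: [[-0.109, 0.994, 0.001], [0.994, 0.109, 0.003], [0.003, 0.001, -1.0]]
force: [-0.3, 6.7, 0.0]
opening: 0.299
```

Emit:
carry_out:
  targets:
    - [-0.006,0,0,0,0,0]
    - [-0.006,0,0,0,0,0]

```text
time_s: 14.25
position: [0.5525, 0.0614, 0.0231]
tcp_rot: [[-0.109, 0.994, 0.001], [0.994, 0.109, 0.005], [0.004, 0.001, -1.0]]
force: [0.4, 6.7, 1.2]
opening: 0.301
```

Emit:
carry_out:
  targets:
    - [-0.009,0,0,0,0,0]
    - [-0.009,0,0,0,0,0]

```text
time_s: 14.5
position: [0.5525, 0.061, 0.0231]
tcp_rot: [[-0.108, 0.994, 0.001], [0.994, 0.108, 0.006], [0.006, 0.001, -1.0]]
force: [1.2, 8.5, 1.0]
opening: 0.302
```

Snug at about 8 N. I'll back off and look.

Emit:
carry_out:
  targets:
    - [0.02,0,0,0,0,0]
    - [0.08,0,0,0,0,0]
    - [0.2,0,0,0,-0.003,0]
    - [0.3,0,-0.1,0,-0.003,0]
    - [0.4,0,-0.3,0,-0.003,0]
    - [0.5,0,-0.45,0,-0.003,0]
    - [0.5,0,-0.45,0,-0.003,0]
  jaw: -1

```text
time_s: 15.38
position: [0.5429, 0.1614, 0.116]
tcp_rot: [[-0.111, 0.994, 0.007], [0.994, 0.111, 0.002], [0.001, 0.007, -1.0]]
force: [-0.2, 0.2, -0.0]
opening: 0.007
```

```bash
python3 - <<'E'
from h import *
s=bot.read_state();print(s["time_s"],s["position"],s["force"],s["opening"])
for n in("side","top"): cv2.imwrite(f"pics/{n}6.png",bot.capture(n))
a=cv2.imread("pics/side6.png")[205:305,250:370]; cv2.imwrite("pics/sidez6.png",cv2.resize(a,None,fx=6,fy=6,interpolation=cv2.INTER_CUBIC))
a=cv2.imread("pics/top6.png")[210:300,230:350]; cv2.imwrite("pics/topz6.png",cv2.resize(a,None,fx=6,fy=6,interpolation=cv2.INTER_CUBIC))
row([.5607,-.015,.11],6.3)
E
```

```text
15.375 [0.5429 0.1614 0.116 ] [-0.2322  0.2496 -0.0155] 0.006514538623705268
[-0.8797  0.0014  0.0168  0.0007 -0.0006 -0.0004]
```

View pics/sidez6.png

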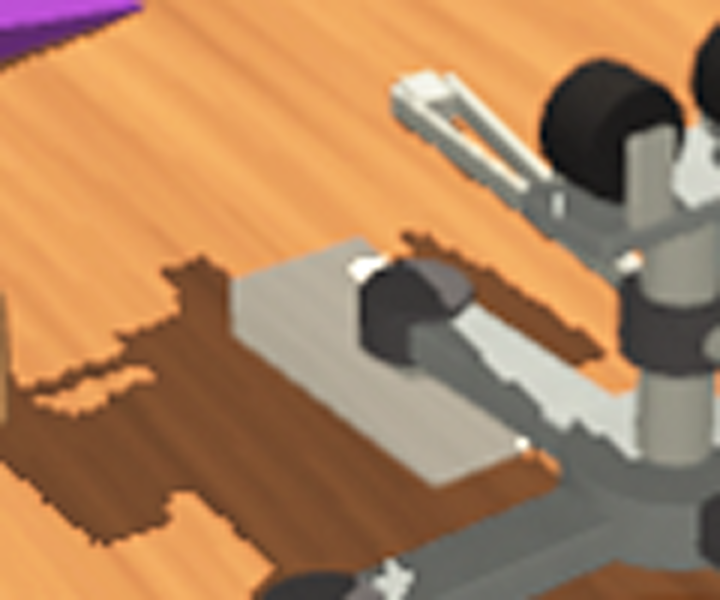

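View pics/topz6.png

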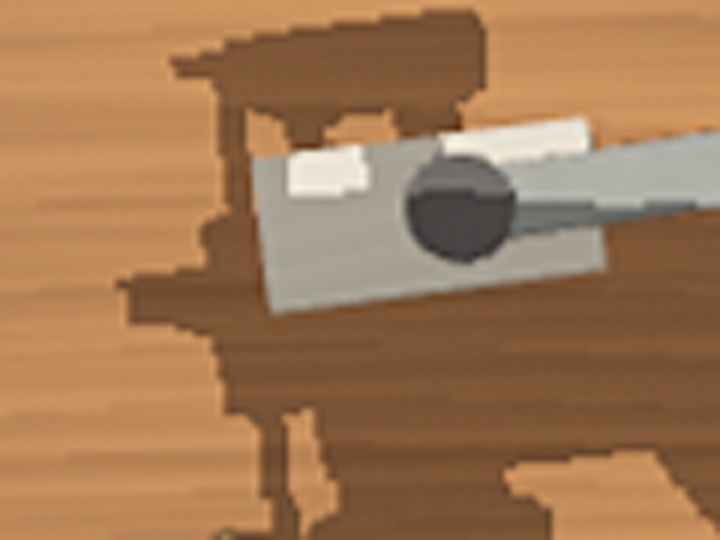

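```bash
python3 - <<'E'
from h import *
f=lambda x,y:(230+(x+.5)/6-.5,210+(y+.5)/6-.5)
wed([(252,158),(270,314)],[(590,118),(607,268)],(460,208),f)
E
```

```text
thick [0.5538 0.0513] thin [ 0.5662 -0.0588] c [ 0.56   -0.0038] ang from -y to +x 6.409170391109517 len 0.11074791158968296 cap [ 0.5606 -0.0145] along 0.01072712330493501 lat -0.0005823881700241447
```

Emit:
carry_out:
  targets:
    - [-0.2,0,0,0,0,0]
    - [-0.5,0,0,0,0,0]
    - [-0.75,0,0.05,0,0,0]
    - [-0.88,0.002,0.12,0,0,0]
    - [-0.88,0.002,0.2,0,0,0]
    - [-0.88,0.002,0.2,0,0,0]

```text
time_s: 16.23
position: [0.5586, -0.0145, 0.071]
tcp_rot: [[-0.108, 0.994, -0.005], [0.994, 0.108, 0.003], [0.003, -0.005, -1.0]]
force: [0.4, 1.4, 1.0]
opening: 0.004
```

```bash
python3 - <<'E'
from h import *
s=bot.read_state();print(s["time_s"],s["position"],s["force"],s["opening"])
row([.5607,-.015,.062],6.3)
for n in("side",): cv2.imwrite(f"pics/{n}7.png",bot.capture(n))
a=cv2.imread("pics/side7.png")[175:305,250:400]; cv2.imwrite("pics/sidez7.png",cv2.resize(a,None,fx=4.5,fy=4.5,interpolation=cv2.INTER_CUBIC))
E
```

```text
16.225 [ 0.5586 -0.0145  0.071 ] [0.3517 1.3589 0.9798] 0.004243419398579651
[-0.0036  0.0104  0.0448 -0.003  -0.002  -0.0009]
```

View pics/sidez7.png

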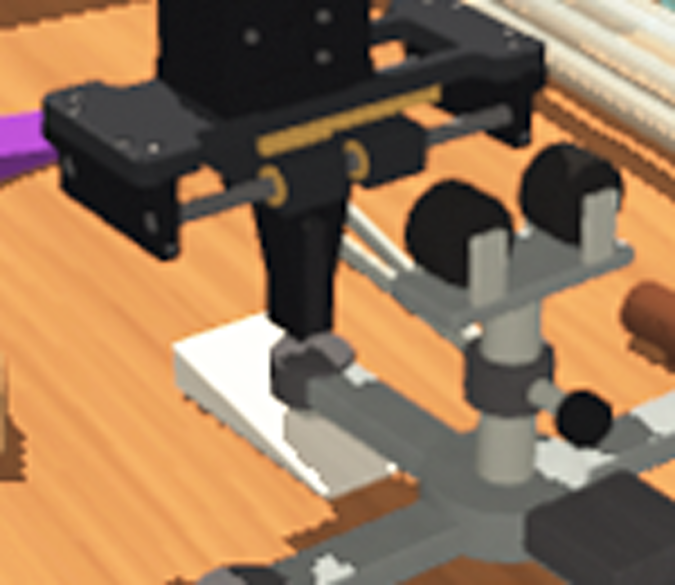

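Emit:
carry_out:
  targets:
    - [-0.004,0.01,0.025,-0.003,-0.002,0]
    - [-0.004,0.01,0.046,-0.003,-0.002,0]
    - [-0.004,0.01,0.046,-0.003,-0.002,0]

```text
time_s: 16.65
position: [0.5612, -0.014, 0.0626]
tcp_rot: [[-0.11, 0.994, 0.002], [0.994, 0.11, -0.0], [-0.001, 0.002, -1.0]]
force: [-0.4, -0.4, 0.5]
opening: 0.007
```

Emit:
carry_out:
  targets:
    - [0,0,0.005,0,0,0]

```text
time_s: 16.77
position: [0.5614, -0.0138, 0.0618]
tcp_rot: [[-0.111, 0.994, 0.002], [0.994, 0.111, -0.001], [-0.001, 0.002, -1.0]]
force: [-0.1, -0.2, 0.4]
opening: 0.006
```

Emit:
carry_out:
  targets:
    - [0,0,0.005,0,0,0]

```text
time_s: 16.9
position: [0.5615, -0.0138, 0.0609]
tcp_rot: [[-0.111, 0.994, 0.003], [0.994, 0.111, -0.001], [-0.001, 0.003, -1.0]]
force: [0.3, -1.1, -0.7]
opening: 0.007
```

Emit:
carry_out:
  targets:
    - [0,0,0.005,0,0,0]

```text
time_s: 17.02
position: [0.5617, -0.0138, 0.0601]
tcp_rot: [[-0.111, 0.994, 0.003], [0.994, 0.111, -0.001], [-0.001, 0.003, -1.0]]
force: [0.2, 0.8, -0.9]
opening: 0.001
```

Emit:
carry_out:
  targets:
    - [0.002,0,0.004,0,0,0]

```text
time_s: 17.15
position: [0.5617, -0.0136, 0.0594]
tcp_rot: [[-0.111, 0.994, 0.003], [0.994, 0.111, -0.001], [-0.001, 0.003, -1.0]]
force: [-2.1, -1.5, 6.2]
opening: 0.003
```

Emit:
carry_out:
  targets:
    - [0,0,0.004,0,0,0]

```text
time_s: 17.27
position: [0.5617, -0.0135, 0.0594]
tcp_rot: [[-0.111, 0.994, 0.003], [0.994, 0.111, -0.001], [-0.001, 0.003, -1.0]]
force: [-2.2, 0.5, 10.3]
opening: 0.007
```

Emit:
carry_out:
  targets:
    - [0,0,0.004,0,0,0]

```text
time_s: 17.4
position: [0.5617, -0.0136, 0.0594]
tcp_rot: [[-0.111, 0.994, 0.003], [0.994, 0.111, -0.001], [-0.001, 0.003, -1.0]]
force: [-1.7, 0.7, 6.2]
opening: 0.005
```

Emit:
carry_out:
  targets:
    - [0,0,0.006,0,0,0]
    - [0,0,0.006,0,0,0]
    - [0,0,0.006,0,0,0]

```text
time_s: 17.77
position: [0.5617, -0.0135, 0.0594]
tcp_rot: [[-0.111, 0.994, 0.004], [0.994, 0.111, -0.001], [-0.001, 0.004, -1.0]]
force: [-1.6, -0.0, 8.6]
opening: 0.005
```

Emit:
carry_out:
  targets:
    - [0,0,0.007,0,0,0]
    - [0,0,0.007,0,0,0]
    - [0,0,0.007,0,0,0]
    - [0,0,0.007,0,0,0]

```text
time_s: 18.27
position: [0.5617, -0.0135, 0.0594]
tcp_rot: [[-0.111, 0.994, 0.004], [0.994, 0.111, -0.001], [-0.002, 0.004, -1.0]]
force: [-2.1, 0.2, 10.2]
opening: 0.006
```

The cap holds at z = 0.0594 under 8.6 to 10 N, so it doesn't give. Lifting straight up and clear.

Emit:
carry_out:
  targets:
    - [0,0,-0.02,0,0,0]
    - [0,0,-0.1,0,0,0]
    - [0,0,-0.3,0,0,0]
    - [0.1,0,-0.5,0,0,0]
    - [0.4,0,-0.6,0,0,0]
    - [0.7,0,-0.6,0,0,0]
    - [0.95,0,-0.6,0,0,0]
    - [0.95,0,-0.6,0,0,0]
    - [0.95,0,-0.6,0,0,0]

```text
time_s: 19.4
position: [0.5401, 0.1752, 0.1795]
tcp_rot: [[-0.112, 0.994, 0.005], [0.994, 0.112, -0.002], [-0.002, 0.005, -1.0]]
force: [-0.5, 0.2, 0.6]
opening: 0.002
```

```bash
python3 - <<'E'
from h import *
s=bot.read_state();print(s["time_s"],s["position"],s["force"],s["opening"])
for n in("side","top"): cv2.imwrite(f"pics/{n}8.png",bot.capture(n))
a=cv2.imread("pics/side8.png")[205:305,250:370]
b=cv2.imread("pics/top8.png")[210:300,230:350]
cv2.imwrite("pics/z8.png",np.vstack([cv2.resize(x,(396,y),interpolation=cv2.INTER_CUBIC) for x,y in((a,300),(b,297))]))
E
```

```text
19.4 [0.5401 0.1752 0.1795] [-0.4513  0.2051  0.5564] 0.0022440812524258356
```

View pics/z8.png

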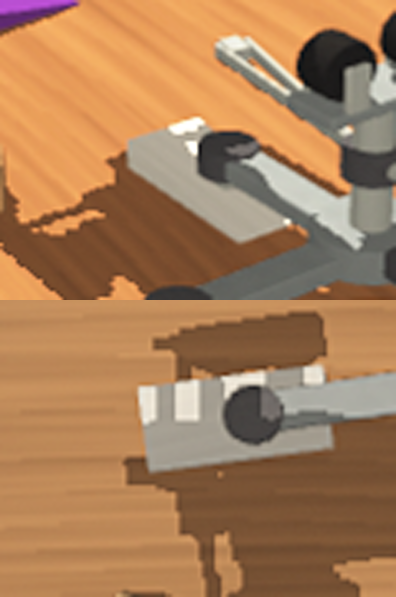

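View pics/top8.png

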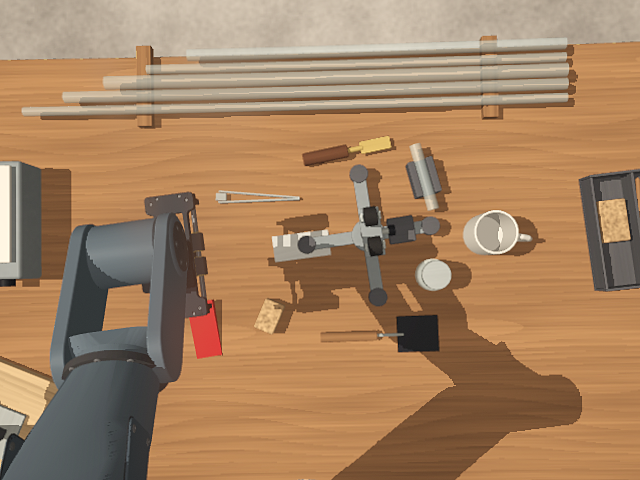

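The wedge sits centred under the short-foot cap at (307,244), at pixels of about (272–331, 230–262). The rest and every other object are at their original pixels, and the arm is clear.

```bash
python3 -c "
from rig import bot
print(bot.hand_in())"
```

```text
the job is handed in; nothing more can be done
None
```

The wedge is snug under the ball foot, the press check passed, and I handed the job in at about 19.5 s of the 61 s allowed.

- **Lining up:** I nudged the wedge's side twice with the closed fingertips, because a straight push would have missed the foot by about 27 mm. That left it less than 1 mm off the foot's line.
- **Pushing it in:** I pushed the wedge along the bench, thin end first, with two fingertips on its thick face. The push rose sharply at the foot. Readings there went 7.7, 6.7, 6.7 and 8.5 N, and I stopped at 8.5 N.
- **Press check:** Pressing on the round cap gave 6 to 10 N, with a steady 8.6 and then 10.2 N at the end. The fingertip height stayed at 59.4 mm throughout, so the rest no longer rocks. I then lifted clear.

**Last checks:** The camera put the foot over x ≈ 10.7 mm on the wedge, against 12 mm expected. That is within the calibration error of about 2 mm. By eye, the final pictures show the rest and everything else where they were. My two-camera heights came out about 4 mm low for the wedge and the short-foot cap, and up to 9 mm low for the other caps. I therefore used the stated heights and found the final contacts by force.

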